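# Swap the pans under the serving guard

### The job

Swap the pans under the clear serving guard: draw the empty pan out of its bay and stand it on the middle of the round cork mat, then slide the pan with the terrine loaf fully home in the bay that has come free, flat between its blue rails and up to the blue stop at the back. Carry the loaf level, do not knock the guard, and leave the pan of toasts, the ramekin, the tin and the pepper mill where they stand.

Things in the scene. Friction and masses are not known exactly. Their poses are not given: they have to be found in the camera images.
- guard: Fixed clear roof, steel edges, with two pan bays below. Origin: on the table under the middle of the roof's front edge; +x into the bays, roughly along world +y. Roof: x 0 to 186, y -147 to 147 mm, underside 150, top 160 mm up; posts (radius 8) at x 181, y +-135. Only the last 20 mm of a home pan's handle show in front: a tool pointing straight down would meet the roof, so lean it back.
- bay_floor (a point): Point on the table in the middle of the mouth of the bays (guard origin, same axes). Bays: open in front, floored by the table, each 102 mm wide (y 10 to 112 and -112 to -10 mm), between blue rails 18 mm high from x = 0 to one blue back stop (25 mm high, face at x = 161 mm).
- bay_near (a point): Where the origin of a pan stands when it is home in the guard's +y bay, the one nearer the robot: guard frame x = 105, y = 61 mm, on the table. The pan touches the stop at x = 106.
- bay_far (a point): The same for the guard's -y bay, farther from the robot: guard frame x = 105, y = -61 mm.
- empty_pan: Bare steel pan with nothing in it, 0.2 to 0.4 kg, home in one of the two bays at the start. Outside 110 x 90 x 50 mm (x, y, z). Straight level black handle at its -x end, from x = -55 to -125 mm, 16 mm wide, 14 mm high, centre line 47 mm above the underside. Origin: centre of the pan's underside, handle not counted.
- loaf_pan: Steel pan filled with one pinkish brown terrine loaf, fixed in it (0.3 to 0.5 kg), on the table right of the guard's mouth, near or far from the robot, handle to the right. Outside 110 x 90 x 50 mm (x, y, z). Straight level black handle at its -x end, from x = -55 to -125 mm, 16 mm wide, 14 mm high, centre line 47 mm above the underside. Origin: centre of the pan's underside, handle not counted.
- loaf_handle (a point): End of the loaf pan's handle: loaf pan frame x = -125, y = 0, z = 47 mm.
- toast_pan: Steel pan holding four upright slices of toast, in the other bay; stays there. Outside 110 x 90 x 50 mm (x, y, z). Straight level black handle at its -x end, from x = -55 to -125 mm, 16 mm wide, 14 mm high, centre line 47 mm above the underside. Origin: centre of the pan's underside, handle not counted.
- mat: Round cork mat fixed to the table, 140 mm across, 6 mm thick, right of the guard's mouth beside the loaf pan (one near the robot, one far). Origin: centre of its underside.
- ramekin: Loose white ceramic ramekin, 60 mm across, 42 mm high, stands in front of the guard's mouth, between it and the mat or the loaf pan. Origin: centre of the underside.
- tin: Loose red closed tin with a pale lid, 58 mm across, 42 mm high, beside the ramekin, some 70 mm or more from it. Origin: centre of the underside.
- mill: Loose dark wooden pepper mill, 54 mm across, 160 mm high, upright at the table's far side. Origin: centre of the underside.
Things that resemble listed ones, but are neither listed nor needed, are in the scene too. What is shaped like the loaf_pan but yellow is not meant.

How it is judged:
By the outcome, as a careful person would: the job done as asked, in the order asked, and still so for the second after the job is handed in, with the robot touching nothing.
It also fails if it takes over 64 s, if anything falls off the work surface, if the arm or the gripper's body presses on something with over 40 N, if the wrist force passes 120 N, or if a joint passes its speed limit or range.

### The arm

A 6-joint arm with a two-finger parallel gripper is mounted at the origin on the work surface. World frame = base frame: x ahead of the robot, y to its left, z up, the work surface at z = 0. Lengths are in m, angles in degrees, forces in N, time in s.
With the tool pointing down it reaches from about 0.4 to 0.825 m from the base axis. Payload 7 kg.
Tool frame: the origin (TCP) lies between the finger pads, 19 mm behind the fingertips; this is the grasp point; z points along the fingers, y is the line along which they close (so a half turn about z gives the same grasp; the last joint's range is limited). The gripper opens to 88 mm and grips with 3 to 60 N. Pads are 19 mm wide; open, the fingers measure 130 mm over their backs; the gripper's body (78 mm by 193 mm) begins 47 mm behind the grasp point.
Start: joints at [81.71, 20.546, 0.682, 0, -70.136, -16.507], TCP at [0.283, 0.613, 0.245] pointing down, gripper open.
Joint ranges: [-176.03, 176.03], [-82.01, 121.73], [-58.28, 71.71], [-173.87, 95.51], [-174.79, -0.11], [-173.66, 173.66]. Speed limits (degrees/s): [136.94, 136.94, 172.46, 180, 180, 180].

### API

Orientations are given as [roll, pitch, yaw] about the fixed x, y, z axes, in that order (R = Rz(yaw) Ry(pitch) Rx(roll)).
In Python, from plant import r, viewer, close_job gives the robot as it stands. The module is installed in compiled form; this text tells all that it offers.
- The arm moves only by the tool arm_command, never from a script. Its arguments are lists of equal length, an entry for each row: "travel": the shift along the world's x, y, z scaled (see below), a list of three; "delta_rot": the turn, a rotation vector about the world's x, y, z scaled (see below), a list of three. In form: {"travel": [[dx, dy, dz], ...], "delta_rot": [[rx, ry, rz], ...]}. A call has 1 to 20 rows; each row is the pose to reach, as a shift and turn from the pose commanded when the call began; what a row does not reach only later rows make up. The controller multiplies each number of a shift by 0.5 m and each number of a turn by 90 degrees. A row lasts 1/8 s, in which the tool goes at most 62.5 mm and 10.7 degrees, less where a joint would pass 70% of its speed; a pose out of reach is approached as far as the arm can. A call with a number of a shift or a turn outside -1 to 1 is refused whole. A call with a gripper value outside its range is refused whole. "grip" is the opening, from 0 (shut) to 1 (fully open), set as the call begins (left out, the last holds). The fingers move at their own pace and stop on an object; "newtons" is the grip in N (left out, the last holds). Time passes only in rows, so rows that repeat a pose let the fingers close. It gives the time, the measured TCP pose, the force, the opening and the grip force at its end, in the units of the state.
- r.get_state(): the state, without advancing time (a new reading comes with each control period).
- viewer.capture(name): name is "scene" or "top"; returns a dict with "img" (384x512x3 uint8, red, green, blue), "camera_matrix" (3x3 intrinsics, pixels), "R" (3x3) and "t" (3): a world point X has camera coordinates R X + t. Camera axes: x right, y down, z forward; pixel columns grow to the right and rows downward; lengths in m; the calibration is good to about 2 mm. A picture is of the moment at which its call begins. There is no depth.
- close_job(): hands the job in; it is judged then, once.
The state is a dict: "time_s": time; "joints": joint angles; "qd": joint speeds; "joint_torque": joint torques, N m; "tcp_pos": TCP position; "eef_rot": TCP orientation; "contact_force": force on the tool from outside, world axes, zero at the start; "moment": the same for the moment, N m; "gripper_width": finger opening in m; "gripper_force": force on a finger pad.
Only numpy, scipy, OpenCV 4.12 (cv2) and the standard library are available. Lean on these libraries where they do the work, as an engineer would, in place of code of your own. Each camera call takes 0.05 s, during which the arm holds its last target. There are 200 camera calls.

## Working session

There is one attempt and no reset: what is moved stays moved. The work goes in short steps, Python scripts to look and compute and a tool call to move; the robot and the scene stay as the last step left them, time stands still between calls to the robot, and variables do not carry over. Pictures are saved under pics/ and viewed, at most 10 in all, crops included, and the job is handed in when it is done.

Besides the shell and the picture viewer there is one more tool, called after "Request:" by a JSON object that holds its "op" and its "data". arm_command: Moves the arm, as the interface text tells. Shifts and turns lie within -1 to 1; 1 stands for 0.5 m of shift or 90 degrees of turn. Its arguments: {"type":"object","properties":{"travel":{"type":"array"},"delta_rot":{"type":"array"},"grip":{"type":"number"},"newtons":{"type":"number"}},"required":["travel","delta_rot"]}

```bash
mkdir -p pics
cat > h.py <<'E'
import numpy as np, cv2, pickle
from plant import r, viewer, close_job
def cap(n,tag):
    d=viewer.capture(n); pickle.dump(d,open(f'{tag}.pkl','wb')); cv2.imwrite(f'pics/{tag}.png',d['img'][:,:,::-1]); return d
def ray(d,px,z):
    K,R,t=[np.array(d[k],float) for k in('camera_matrix','R','t')]
    c=-R.T@t; v=R.T@np.linalg.solve(K,[px[0],px[1],1]); return c+v*(z-c[2])/v[2]
def proj(d,X):
    p=np.array(d['camera_matrix'])@(np.array(d['R'])@np.array(X)+np.array(d['t']).ravel()); return p[:2]/p[2]
E
python3 - <<'E'
from h import *
a=cap('scene','s0');b=cap('top','t0')
for d in(a,b): print(np.round(-np.array(d['R']).T@np.array(d['t']),3), d['camera_matrix'])
cv2.imwrite('pics/both.png',cv2.resize(np.vstack([a['img'],b['img']])[:,:,::-1],(400,600)))
print(r.get_state())
for n,d in(('s0b',a),('t0b',b)): cv2.imwrite(f'pics/{n}.png',cv2.resize(d['img'][:,:,::-1],(800,600),interpolation=cv2.INTER_CUBIC))
E
```

```text
[ 0.436 -0.392  0.963] [[379.41855764   0.         253.73027292]
 [  0.         379.41855764 199.11026139]
 [  0.           0.           1.        ]]
[ 0.377 -0.104  1.173] [[387.6195866    0.         257.33884293]
 [  0.         387.6195866  190.82890008]
 [  0.           0.           1.        ]]
{'time_s': 0.1, 'joints': array([ 8.17096198e+01,  2.05887324e+01,  6.38530731e-01, -1.82466693e-02,
       -7.01372040e+01, -1.65057468e+01]), 'qd': array([ 0.00908778, -0.14309382,  0.14644701,  0.02608343,  0.09168226,
       -0.0621339 ]), 'joint_torque': array([-1.27370287e-03, -5.84164989e+01,  2.93750650e+01,  7.01550588e+00,
        1.02000585e-02, -4.57844885e-05]), 'tcp_pos': array([0.28294665, 0.61236862, 0.24449521]), 'eef_rot': array([ 1.79911322e+02, -8.38834218e-03, -2.48023332e+01]), 'contact_force': array([ 0.19577227, -0.15620554, -0.45162541]), 'moment': array([ 0.01972382, -0.01906483, -0.04576282]), 'gripper_force': 0.0, 'gripper_width': 0.08766425817372393}
```

View pics/s0b.png

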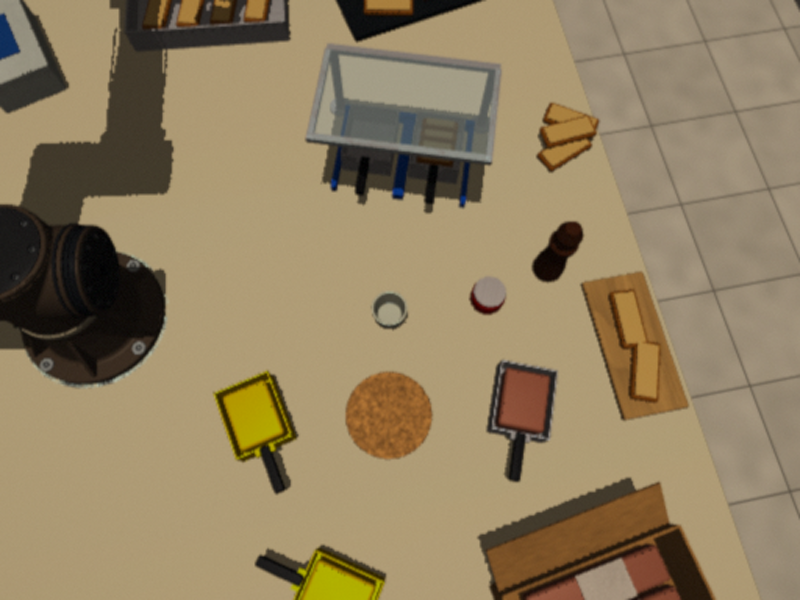

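View pics/t0b.png

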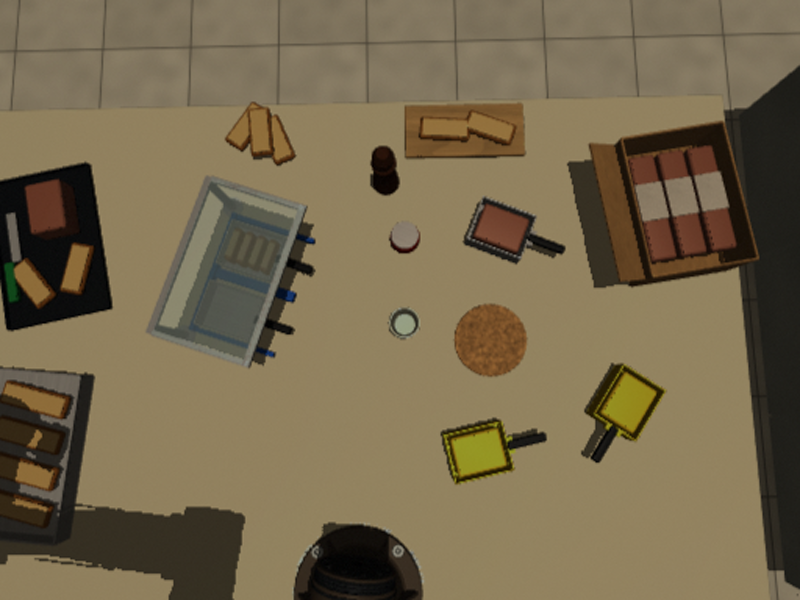

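The scene shows the guard at (400,105) and the top view shows it at (230,270). The toasts are in the far bay (top 250,250), and the near bay holds the bare pan (top 235,305, handle 280,328).

Candidates for the loaf pan in the top view are the yellow pans at (478,450) and (625,400) and the steel pan with a pinkish-brown loaf at (502,230). The last fits: it is steel, not yellow, its handle points right, and it stands beside the mat at (490,340).

Run:
```python
from h import *
S=pickle.load(open('s0.pkl','rb'));T=pickle.load(open('t0.pkl','rb'))
def blobs(d,lo,hi,mn):
    m=cv2.inRange(cv2.cvtColor(d['img'],cv2.COLOR_RGB2HSV),lo,hi)
    c,_=cv2.findContours(m,cv2.RETR_EXTERNAL,cv2.CHAIN_APPROX_NONE)
    return [x for x in c if cv2.contourArea(x)>mn]
def show(n,d,lo,hi,mn,z):
    print(n)
    for c in blobs(d,lo,hi,mn):
        (cx,cy),_,_=rr=cv2.minAreaRect(c); m=cv2.moments(c); g=(m['m10']/m['m00'],m['m01']/m['m00'])
        print(' px',np.round(g,1),'A',m['m00'],'w',np.round(ray(d,g,z)[:2],4),'corners',np.round([ray(d,p,z)[:2] for p in cv2.boxPoints(rr)],3).tolist())
for nm,d in(('S',S),('T',T)):
    show(nm+' blue',d,(105,150,60),(130,255,255),8,.018)
    show(nm+' black',d,(0,0,0),(180,255,38),20,.054)
    show(nm+' cork',d,(5,120,100),(18,255,255),800,.006)
    show(nm+' loaf',d,(0,70,80),(8,190,255),300,.04)
# crops
c=T['img'][100:250,85:215,::-1];e=T['img'][110:180,290:370,::-1]
cv2.imwrite('pics/c1.png',np.hstack([cv2.resize(c,(520,600),interpolation=cv2.INTER_CUBIC),cv2.resize(np.vstack([e,e*0]),(280,600)) if 0 else cv2.copyMakeBorder(cv2.resize(e,(280,245),interpolation=cv2.INTER_CUBIC),0,355,0,0,cv2.BORDER_CONSTANT)]))
```

```text
S blue
 px [295.9 127.2] A 8.5 w [0.6589 0.0877] corners [[0.658, 0.095], [0.663, 0.094], [0.66, 0.079], [0.654, 0.08]]
 px [254.6 122.3] A 22.5 w [0.5489 0.1245] corners [[0.543, 0.133], [0.557, 0.13], [0.554, 0.115], [0.54, 0.117]]
 px [213.3 116.6] A 10.5 w [0.4383 0.1638] corners [[0.431, 0.166], [0.439, 0.172], [0.446, 0.161], [0.437, 0.155]]
 px [ 3.8 25. ] A 166.5 w [-0.1367  0.5938] corners [[-0.148, 0.654], [-0.115, 0.648], [-0.115, 0.548], [-0.148, 0.555]]
S black
 px [349.3 374.4] A 23.5 w [ 0.6285 -0.544 ] corners [[0.591, -0.548], [0.706, -0.528], [0.707, -0.532], [0.592, -0.553]]
 px [178.7 364.2] A 182.5 w [ 0.2644 -0.4513] corners [[0.233, -0.439], [0.242, -0.427], [0.297, -0.464], [0.288, -0.476]]
 px [435.6 370.1] A 176.0 w [ 0.818  -0.5727] corners [[0.801, -0.527], [0.829, -0.521], [0.84, -0.6], [0.813, -0.605]]
 px [174.2 299.9] A 152.0 w [ 0.2725 -0.3131] corners [[0.257, -0.278], [0.272, -0.276], [0.287, -0.344], [0.273, -0.346]]
 px [330.3 292.1] A 160.0 w [ 0.632  -0.3654] corners [[0.611, -0.394], [0.639, -0.328], [0.654, -0.333], [0.626, -0.399]]
 px [355. 
[... 3879 characters left out ...]
 corners [[0.826, -0.038], [0.825, -0.086], [0.734, -0.085], [0.735, -0.037]]
 px [452.2 111.8] A 1261.5 w [ 0.7598 -0.6757] corners [[0.832, -0.522], [0.877, -0.71], [0.601, -0.752], [0.558, -0.571]]
 px [493.5 187.3] A 8626.0 w [ 0.5305 -0.7753] corners [[0.982, -0.517], [0.974, -0.872], [0.016, -0.771], [0.02, -0.455]]
T cork
 px [313.7 217.3] A 1604.0 w [ 0.4559 -0.2589] corners [[0.525, -0.193], [0.522, -0.329], [0.387, -0.323], [0.389, -0.189]]
 px [297.2  82.8] A 2346.0 w [ 0.8816 -0.2222] corners [[0.936, -0.102], [0.936, -0.342], [0.828, -0.34], [0.828, -0.103]]
T loaf
 px [ 27.4 131.3] A 431.0 w [0.7299 0.605 ] corners [[0.773, 0.644], [0.782, 0.579], [0.686, 0.56], [0.678, 0.625]]
```

View pics/c1.png

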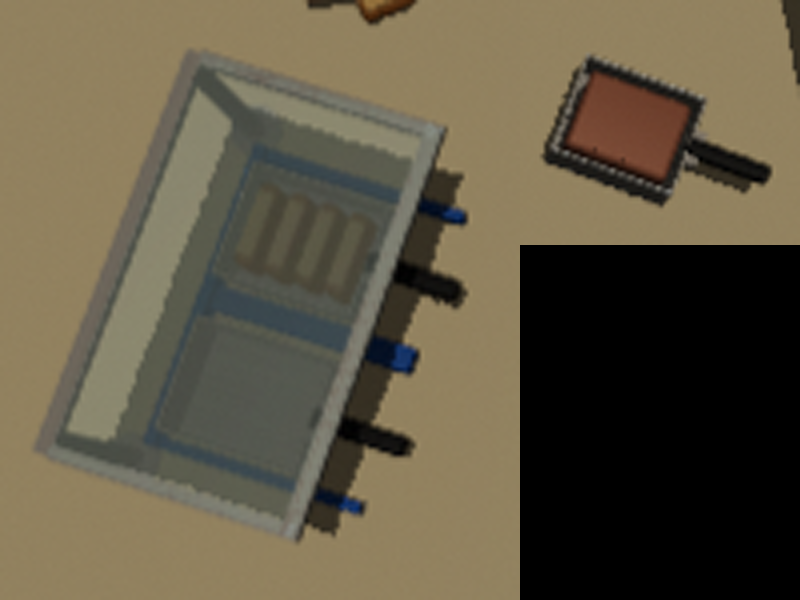

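The crop confirms the loaf pan: steel walls, pinkish-brown loaf, black handle to the right. Its rim corners in crop pixels are (590,60), (702,98) and (548,150), and its handle tip is at (768,172). Guard roof corners in the crop are (443,127), (298,541), (38,450) and (192,50).

Run:
```python
from h import *
S=pickle.load(open('s0.pkl','rb'));T=pickle.load(open('t0.pkl','rb'))
A=lambda x,y:(85+x/4,100+y/4); B=lambda x,y:(290+x/3.5,110+y/3.5); C=lambda x,y:(x/1.5625,y/1.5625)
mod=np.array([[0,-.147],[0,.147],[.186,.147],[.186,-.147]])
def fit(P,M):
    P=np.array(P)[:,:2];mc,pc=M.mean(0),P.mean(0);m=M-mc;p=P-pc
    th=np.arctan2((m[:,0]*p[:,1]-m[:,1]*p[:,0]).sum(),(m*p).sum());R=np.array([[np.cos(th),-np.sin(th)],[np.sin(th),np.cos(th)]])
    o=pc-R@mc; print('origin',o.round(4),'yaw',np.degrees(th).round(2),'res',(P-(M@R.T+o)).round(4).tolist());return o,R
gT=fit([ray(T,A(*p),.16) for p in[(443,127),(298,541),(38,450),(192,50)]],mod)
gS=fit([ray(S,C(*p),.16) for p in[(491,156),(307,137),(328,46),(500,65)]],mod)
for p in[(466,216),(415,357),(362,507)]:
    w=ray(T,A(*p),.018)[:2];print('rail',w.round(4),(gT[1].T@(w-gT[0])).round(4))
for p in[(462,290),(411,447)]:
    w=ray(T,A(*p),.054)[:2];print('hand end',w.round(4),(gT[1].T@(w-gT[0])).round(4))
for n,d,q in(('T',T,[B(590,60),B(702,98),B(548,150),B(668,190),B(768,172)]),('S',S,[C(555,370),C(548,440),C(503,362),C(490,430),C(514,480)])):
    W=[ray(d,p,.05)[:2] for p in q];print(n,np.round(W,4).tolist())
lm=np.array([[.055,-.045],[-.055,-.045],[.055,.045],[-.055,.045]])
# for far corners: y- side is far (+world x)?  loaf x axis = world +y ; y axis = world -x
lT=fit([ray(T,B(*p),.05) for p in[(590,60),(702,98),(548,150),(668,190)]],lm)
lS=fit([ray(S,C(*p),.05) for p in[(555,370),(548,440),(503,362),(490,430)]],lm)
for n,d,q in(('T',T,[(404,323),(405,236)]),('S',S,[(390,308),(488,290)])):
    print(n,'ramekin,tin',[ray(d,C(*p),.042)[:2].round(3) for p in q])
cr=S['img'][225:320,300:370,::-1];c2=S['img'][20:140,190:330,::-1]
cv2.imwrite('pics/c2.png',np.hstack([cv2.resize(cr,(350,475),interpolation=cv2.INTER_CUBIC),cv2.copyMakeBorder(cv2.resize(c2,(448,384),interpolation=cv2.INTER_CUBIC),0,91,0,0,0)]))
```

```text
origin [0.5436 0.116 ] yaw 71.04 res [[-0.0006, 0.003], [0.001, 0.0006], [0.003, -0.0025], [-0.0034, -0.0011]]
origin [0.5479 0.1177] yaw 71.67 res [[-0.0015, 0.0083], [0.0021, 0.0031], [0.0035, -0.0069], [-0.0042, -0.0044]]
rail [0.6543 0.0778] [-0.0002 -0.1171]
rail [0.5462 0.116 ] [ 0.0008 -0.0024]
rail [0.434  0.1546] [0.0009 0.1162]
hand end [0.59   0.0749] [-0.0238 -0.0573]
hand end [0.475  0.1115] [-0.0266  0.0634]
T [[0.7134, -0.6925], [0.6784, -0.7836], [0.636, -0.6506], [0.5998, -0.7476], [0.6136, -0.8322]]
S [[0.7264, -0.2491], [0.6865, -0.3513], [0.6493, -0.221], [0.6037, -0.3198], [0.6212, -0.3979]]
origin [ 0.6569 -0.7186] yaw 66.85 res [[-0.0065, -0.0068], [0.0017, 0.0032], [-0.0012, -0.0003], [0.0059, 0.0039]]
origin [ 0.6665 -0.2853] yaw 68.0 res [[-0.0024, 0.0021], [-0.0011, 0.0019], [0.0039, -0.0036], [-0.0004, -0.0004]]
T ramekin,tin [array([ 0.487, -0.094]), array([ 0.654, -0.099])]
S ramekin,tin [array([ 0.492, -0.097]), array([ 0.657, -0.097])]
```

View pics/c2.png

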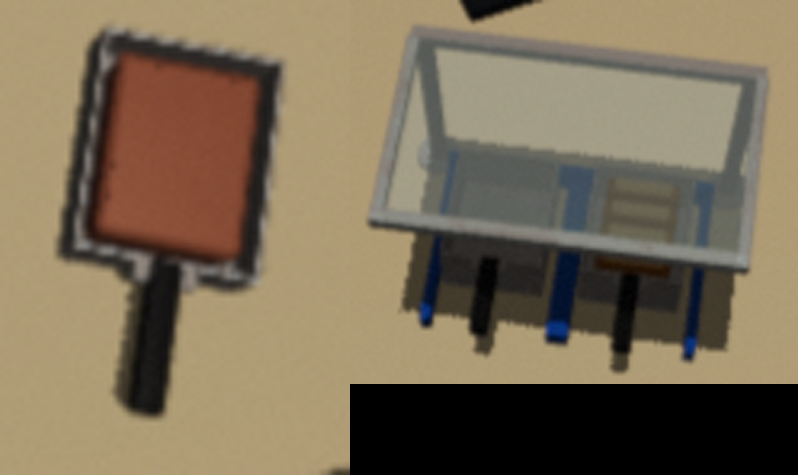

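In this crop the loaf pan's rim corners are (105,30), (282,62), (70,245) and (255,275), and the handle runs from (160,265) to (145,408).

Run:
```python
from h import *
S=pickle.load(open('s0.pkl','rb'));T=pickle.load(open('t0.pkl','rb'))
B=lambda x,y:(290+(x-520)/3.5,110+y/3.5); D=lambda x,y:(300+x/5,225+y/5)
lm=np.array([[.055,-.045],[-.055,-.045],[.055,.045],[-.055,.045]])
def fit(P,M):
    P=np.array(P)[:,:2];mc,pc=M.mean(0),P.mean(0);m=M-mc;p=P-pc
    th=np.arctan2((m[:,0]*p[:,1]-m[:,1]*p[:,0]).sum(),(m*p).sum());R=np.array([[np.cos(th),-np.sin(th)],[np.sin(th),np.cos(th)]])
    o=pc-R@mc; print('origin',o.round(4),'yaw',np.degrees(th).round(2),'res',(P-(M@R.T+o)).round(4).tolist());return o,R
fit([ray(T,B(*p),.05) for p in[(590,60),(702,98),(548,150),(668,190)]],lm)
fit([ray(S,D(*p),.05) for p in[(282,62),(255,275),(105,30),(70,245)]],lm)
for d,q in((T,[B(692,150),B(768,172)]),(S,[D(163,262),D(147,408)])):
    a,b=[ray(d,p,.054)[:2] for p in q]; v=a-b; print('handle',a.round(4),b.round(4),np.degrees(np.arctan2(v[1],v[0])).round(1))
# refined handle: min-area rect of dark blob, scene view: S px 330.3,292.1
```

```text
origin [ 0.6655 -0.2811] yaw 68.12 res [[-0.0054, -0.005], [0.0003, 0.0033], [0.0002, -0.0003], [0.0048, 0.002]]
origin [ 0.6675 -0.2838] yaw 67.85 res [[-0.001, -0.0013], [-0.0002, 0.0039], [0.0009, -0.003], [0.0003, 0.0004]]
handle [ 0.6412 -0.3342] [ 0.6211 -0.397 ] 72.2
handle [ 0.6459 -0.3338] [ 0.6217 -0.3967] 69.0
```

```bash
cat >> h.py <<'E'
from scipy.spatial.transform import Rotation as Ro
import os,json
O=np.array([.5445,.1165,0]); YAW=71.
def G(x,y,z,o=O,yaw=YAW): return o+Ro.from_euler('z',yaw,degrees=True).apply([x,y,z])
def tool(yaw,lean): # tool leaned back: fingers point toward heading yaw; tool x = -heading
    return Ro.from_euler('z',yaw,degrees=True)*Ro.from_euler('y',-lean,degrees=True)*Ro.from_euler('xz',[180,180],degrees=True)
def plan(wps):
    c=json.load(open('cmd.json')) if os.path.exists('cmd.json') else dict(p=[.283,.613,.245],q=Ro.from_euler('xyz',[180,0,-24.8],degrees=True).as_quat().tolist())
    p0=np.array(c['p']);R0=Ro.from_quat(c['q'])
    for p,R in wps:
        t=np.round((p-p0)/.5,3);w=np.round((R*R0.inv()).as_rotvec(degrees=True)/90,3)
        print(t.tolist(),w.tolist(),'mm',np.round(1000*(p-p0)).tolist())
    json.dump(dict(p=(p0+t*.5).tolist(),q=(Ro.from_rotvec(w*90,degrees=True)*R0).as_quat().tolist()),open('cmd.json','w'))
E
python3 - <<'E'
from h import *
t=tool(71,35);print(t.as_matrix().round(2))
plan([(np.array([.33,.35,.30]),tool(71,0)),(G(-.13,.061,.25),t),(G(-.08,.061,.147),t)])
E
```

```text
[[-0.27 -0.95  0.19]
 [-0.77  0.33  0.54]
 [-0.57  0.   -0.82]]
[0.094, -0.526, 0.11] [-0.0, 0.0, -0.936] mm [47.0, -263.0, 55.0]
[0.323, -1.199, 0.01] [0.391, 0.167, -0.904] mm [161.0, -600.0, 5.0]
[0.356, -1.105, -0.196] [0.391, 0.167, -0.904] mm [178.0, -552.0, -98.0]
```

```bash
rm cmd.json
python3 - <<'E'
from h import *
t=tool(71,35)
plan([(np.array([.33,.35,.30]),tool(71,0))])
plan([(G(-.13,.061,.25),t),(G(-.08,.061,.147),t)])
plan([(G(-.05,.061,.104),t),(G(-.011,.061,.048),t)])
E
```

```text
[0.094, -0.526, 0.11] [-0.0, 0.0, -0.936] mm [47.0, -263.0, 55.0]
[0.229, -0.673, -0.1] [0.368, -0.127, 0.0] mm [114.0, -337.0, -50.0]
[0.262, -0.579, -0.306] [0.368, -0.127, 0.0] mm [131.0, -289.0, -153.0]
[0.019, 0.057, -0.086] [-0.0, 0.0, 0.0] mm [10.0, 29.0, -43.0]
[0.044, 0.131, -0.198] [-0.0, 0.0, 0.0] mm [22.0, 65.0, -99.0]
```

Request:
{"op": "arm_command", "data": {"travel": [[0.094,-0.526,0.11],[0.094,-0.526,0.11],[0.094,-0.526,0.11],[0.094,-0.526,0.11],[0.094,-0.526,0.11],[0.094,-0.526,0.11],[0.094,-0.526,0.11],[0.094,-0.526,0.11],[0.094,-0.526,0.11]], "delta_rot": [[0,0,-0.936],[0,0,-0.936],[0,0,-0.936],[0,0,-0.936],[0,0,-0.936],[0,0,-0.936],[0,0,-0.936],[0,0,-0.936],[0,0,-0.936]], "grip": 0.6, "newtons": 60}}

```text
time_s: 1.23
tcp_pos: [0.33, 0.3495, 0.3002]
eef_rot: [180.0, -0.0, -109.0]
contact_force: [-0.6, -0.1, 0.7]
gripper_width: 0.0524
gripper_force: 0.0
```

Request:
{"op": "arm_command", "data": {"travel": [[0.229,-0.673,-0.1],[0.229,-0.673,-0.1],[0.229,-0.673,-0.1],[0.229,-0.673,-0.1],[0.229,-0.673,-0.1],[0.229,-0.673,-0.1],[0.229,-0.673,-0.1],[0.262,-0.579,-0.306],[0.262,-0.579,-0.306],[0.262,-0.579,-0.306],[0.262,-0.579,-0.306]], "delta_rot": [[0.368,-0.127,0],[0.368,-0.127,0],[0.368,-0.127,0],[0.368,-0.127,0],[0.368,-0.127,0],[0.368,-0.127,0],[0.368,-0.127,0],[0.368,-0.127,0],[0.368,-0.127,0],[0.368,-0.127,0],[0.368,-0.127,0]]}}

```text
time_s: 2.6
tcp_pos: [0.4615, 0.06, 0.148]
eef_rot: [-179.9, 35.0, -108.8]
contact_force: [0.0, 1.1, 1.1]
gripper_width: 0.0528
gripper_force: 0.0
```

Run:
```python
from h import *
s=r.get_state();print(s['joints'].round(1))
a=cap('scene','s1');b=cap('top','t1')
cv2.imwrite('pics/v1.png',np.hstack([cv2.resize(a['img'][40:190,180:330,::-1],(400,400)),cv2.resize(b['img'][100:250,110:260,::-1],(400,400))]))
```

```text
[  1.    6.3 -25.5 -42.3 -53.2   4.8]
```

View pics/v1.png

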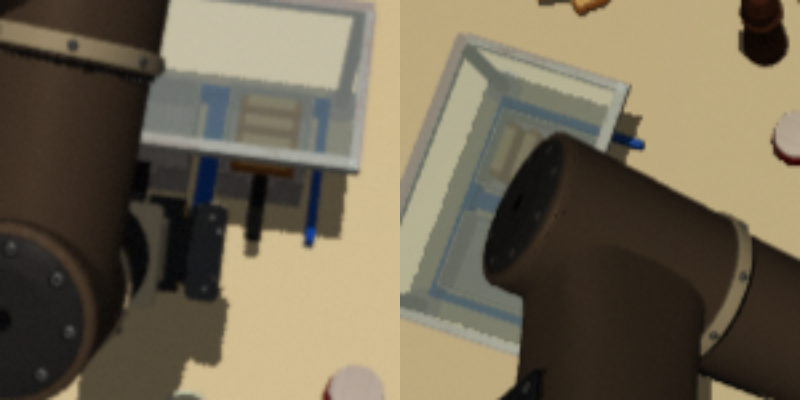

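The gripper (scene crop 170,250) stands in front of the empty pan's handle and clear of the roof edge. The elbow passes high above the guard. I'll descend and grip.

Request:
{"op": "arm_command", "data": {"travel": [[0.019,0.057,-0.086],[0.03,0.09,-0.136],[0.044,0.131,-0.198],[0.044,0.131,-0.198]], "delta_rot": [[0,0,0],[0,0,0],[0,0,0],[0,0,0]]}}

```text
time_s: 3.2
tcp_pos: [0.483, 0.1265, 0.0478]
eef_rot: [179.9, 35.0, -109.0]
contact_force: [-0.4, -0.5, 0.3]
gripper_width: 0.0524
gripper_force: 0.0
```

Request:
{"op": "arm_command", "data": {"travel": [[0,0,0],[0,0,0],[0,0,0],[0,0,0],[0,0,0],[0,0,0]], "delta_rot": [[0,0,0],[0,0,0],[0,0,0],[0,0,0],[0,0,0],[0,0,0]], "grip": 0, "newtons": 40}}

```text
time_s: 3.95
tcp_pos: [0.483, 0.1256, 0.0486]
eef_rot: [-180.0, 35.0, -109.0]
contact_force: [-2.3, -2.8, 5.8]
gripper_width: 0.0155
gripper_force: 39.9
```

Run:
```python
from h import *
t=tool(71,35);c=np.array(json.load(open('cmd.json'))['p'])
u=G(1,0,0)-O
plan([(c-u*d,t) for d in(.02,.06,.10,.14,.175)])
```

```text
[-0.013, -0.038, 0.0] [-0.0, 0.0, 0.0] mm [-7.0, -19.0, 0.0]
[-0.039, -0.113, 0.0] [-0.0, 0.0, 0.0] mm [-20.0, -57.0, 0.0]
[-0.065, -0.189, 0.0] [-0.0, 0.0, 0.0] mm [-33.0, -95.0, 0.0]
[-0.091, -0.265, 0.0] [-0.0, 0.0, 0.0] mm [-46.0, -132.0, 0.0]
[-0.114, -0.331, 0.0] [-0.0, 0.0, 0.0] mm [-57.0, -165.0, 0.0]
```

Request:
{"op": "arm_command", "data": {"travel": [[-0.006,-0.018,0],[-0.013,-0.038,0],[-0.026,-0.075,0],[-0.039,-0.113,0],[-0.052,-0.151,0],[-0.065,-0.189,0],[-0.078,-0.227,0],[-0.091,-0.265,0],[-0.104,-0.302,0],[-0.114,-0.331,0],[-0.114,-0.331,0]], "delta_rot": [[0,0,0],[0,0,0],[0,0,0],[0,0,0],[0,0,0],[0,0,0],[0,0,0],[0,0,0],[0,0,0],[0,0,0],[0,0,0]]}}

```text
time_s: 5.32
tcp_pos: [0.4254, -0.0418, 0.0484]
eef_rot: [-180.0, 34.9, -109.1]
contact_force: [-4.4, -6.7, 11.7]
gripper_width: 0.0153
gripper_force: 39.9
```

Run:
```python
from h import *
a=cap('scene','s2');b=cap('top','t2')
cv2.imwrite('pics/v2.png',np.hstack([cv2.resize(a['img'][60:260,170:370,::-1],(400,400)),cv2.resize(b['img'][100:300,150:350,::-1],(400,400))]))
```

```text
(no output)
```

View pics/v2.png

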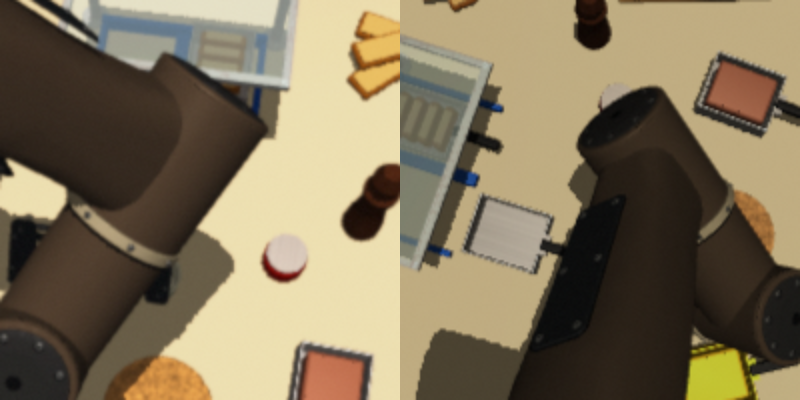

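The empty pan is out of the bay (top crop 510,235), flat, with nothing knocked. I'll drag it 25 mm more, then re-grip closer to the pan for the lift.

Request:
{"op": "arm_command", "data": {"travel": [[-0.008,-0.024,0],[-0.016,-0.047,0],[-0.016,-0.047,0]], "delta_rot": [[0,0,0],[0,0,0],[0,0,0]]}}

```text
time_s: 5.8
tcp_pos: [0.4175, -0.0648, 0.0483]
eef_rot: [180.0, 35.0, -109.1]
contact_force: [-3.7, -5.8, 9.7]
gripper_width: 0.0159
gripper_force: 39.9
```

Run:
```python
from h import *
c=json.load(open('cmd.json'));c['p']=(np.array(c['p'])+.5*np.array([-.016,-.047,0])).tolist();json.dump(c,open('cmd.json','w'))
t=tool(71,15); print(c['p'],G(-.211,.061,.048))
plan([(G(-.169,.061,.048),t)])
plan([(G(-.169,.061,.056),t)])
```

```text
[0.418, -0.063, 0.04799999999999999] [ 0.41812849 -0.06314476  0.048     ]
[0.028, 0.079, 0.0] [-0.21, 0.073, 0.0] mm [14.0, 40.0, 0.0]
[-0.0, 0.0, 0.016] [-0.0, -0.0, 0.001] mm [-0.0, 0.0, 8.0]
```

Request:
{"op": "arm_command", "data": {"travel": [[0,0,0],[0,0,0],[0,0,0],[0.014,0.04,0],[0.028,0.079,0],[0.028,0.079,0],[0.028,0.079,0]], "delta_rot": [[0,0,0],[0,0,0],[0,0,0],[-0.105,0.036,0],[-0.21,0.073,0],[-0.21,0.073,0],[-0.21,0.073,0]], "grip": 0.4}}

```text
time_s: 6.68
tcp_pos: [0.4324, -0.0217, 0.0488]
eef_rot: [-180.0, 15.0, -108.7]
contact_force: [-0.5, -0.6, -0.4]
gripper_width: 0.035
gripper_force: 0.0
```

Request:
{"op": "arm_command", "data": {"travel": [[0,0,0],[0,0,0],[0,0,0],[0,0,0],[0,0,0],[0,0,0.008],[0,0,0.016],[0,0,0.016]], "delta_rot": [[0,0,0],[0,0,0],[0,0,0],[0,0,0],[0,0,0],[0,0,0],[0,0,0],[0,0,0]], "grip": 0, "newtons": 60}}

```text
time_s: 7.68
tcp_pos: [0.4323, -0.0236, 0.0568]
eef_rot: [180.0, 15.0, -109.0]
contact_force: [0.0, -0.2, -2.1]
gripper_width: 0.0154
gripper_force: 59.9
```

Run:
```python
from h import *
s=r.get_state();print(s['contact_force'],s['moment'],'in guard axes', Ro.from_euler('z',-71,degrees=True).apply(s['moment']))
b=cap('top','t3')
t=tool(71,15)
m=np.array([.456,-.26,0]); P=lambda z:G(-.074,0,z,m)
print(G(-.169,.061,.13))
plan([(G(-.169,.061,.13),t),(P(.13),t),(P(.075),t)])
plan([(P(.053),t)])
```

```text
[ 0.03024294 -0.22615136 -2.13945411] [-1.19690666  0.38549015  0.04249994] in guard axes [-0.02518659  1.2572008   0.04249994]
[ 0.43180235 -0.02343298  0.13      ]
[-0.0, 0.0, 0.148] [-0.0, -0.0, -0.0] mm [-0.0, 0.0, 74.0]
[-0.0, -0.613, 0.148] [-0.0, -0.0, -0.0] mm [-0.0, -306.0, 74.0]
[-0.0, -0.613, 0.038] [-0.0, -0.0, -0.0] mm [-0.0, -306.0, 19.0]
[-0.0, 0.0, -0.044] [-0.0, -0.0, -0.0] mm [-0.0, 0.0, -22.0]
```

Request:
{"op": "arm_command", "data": {"travel": [[0,0,0.03],[0,0,0.07],[0,0,0.11],[0,0,0.148],[0,0,0.148]], "delta_rot": [[0,0,0],[0,0,0],[0,0,0],[0,0,0],[0,0,0]]}}

```text
time_s: 8.35
tcp_pos: [0.4331, -0.0237, 0.1323]
eef_rot: [-179.8, 15.1, -109.0]
contact_force: [-0.7, 0.6, -3.7]
gripper_width: 0.0151
gripper_force: 59.9
```

Run:
```python
from h import *
s=r.get_state();print(s['contact_force'],'m', Ro.from_euler('z',-71,degrees=True).apply(s['moment']))
a=cap('scene','s4');b=cap('top','t4')
for n,d in(('s',a),('t',b)):
  for x in(.055,-.055):
    print(n,[proj(d,G(-.169+.074+x,.061+y,.083+.05)).round(1).tolist() for y in(.045,-.045)])
cv2.imwrite('pics/v4.png',np.hstack([cv2.resize(a['img'][60:210,170:320,::-1],(400,400),interpolation=cv2.INTER_CUBIC),cv2.resize(b['img'][140:290,140:290,::-1],(400,400),interpolation=cv2.INTER_CUBIC)]))
```

```text
[-0.67052053  0.55874238 -3.74561197] m [-0.09027539  1.24947591 -0.05732524]
s [[209.5, 111.1], [245.4, 115.7]]
s [[201.5, 151.2], [238.8, 156.1]]
t [[181.3, 225.6], [192.5, 193.9]]
t [[220.1, 238.4], [230.8, 206.4]]
```

View pics/v4.png

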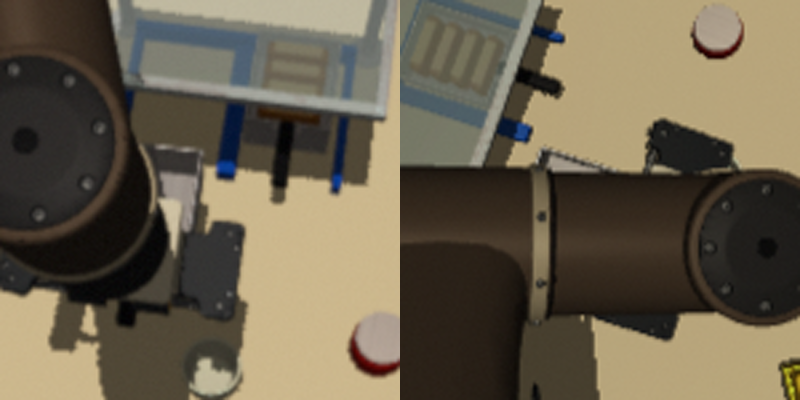

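In the scene crop the pan's front corner is at (202,148), which is image (245.8,115.5). The level prediction was (245.4,115.7), so the pan is level. On to the mat.

Request:
{"op": "arm_command", "data": {"travel": [[0,-0.04,0],[0,-0.12,0],[0,-0.21,0],[0,-0.3,0],[0,-0.39,0],[0,-0.48,0],[0,-0.56,0],[0,-0.6,0],[0,-0.613,0],[0,-0.613,0],[0,-0.613,-0.05],[0,-0.613,-0.09],[0,-0.613,-0.11],[0,-0.613,-0.11]], "delta_rot": [[0,0,0],[0,0,0],[0,0,0],[0,0,0],[0,0,0],[0,0,0],[0,0,0],[0,0,0],[0,0,0],[0,0,0],[0,0,0],[0,0,0],[0,0,0],[0,0,0]]}}

```text
time_s: 10.2
tcp_pos: [0.432, -0.3294, 0.0751]
eef_rot: [179.9, 15.0, -109.0]
contact_force: [0.1, -1.2, -1.9]
gripper_width: 0.0152
gripper_force: 59.9
```

Run:
```python
from h import *
a=cap('scene','s5');b=cap('top','t5')
m=np.array([.456,-.26,0])
for n,d in(('s',a),('t',b)):
  for x in(.055,-.055):
    print(n,[proj(d,G(x,y,.077,m)).round(1).tolist() for y in(.045,-.045)])
cv2.imwrite('pics/v5.png',np.hstack([cv2.resize(a['img'][200:330,180:310,::-1],(400,400),interpolation=cv2.INTER_CUBIC),cv2.resize(b['img'][150:280,250:380,::-1],(400,400),interpolation=cv2.INTER_CUBIC)]))
```

```text
s [[232.3, 235.1], [269.8, 240.3]]
s [[224.9, 281.8], [263.8, 287.3]]
t [[294.0, 224.6], [303.4, 194.5]]
t [[331.5, 236.8], [340.6, 206.4]]
```

View pics/v5.png

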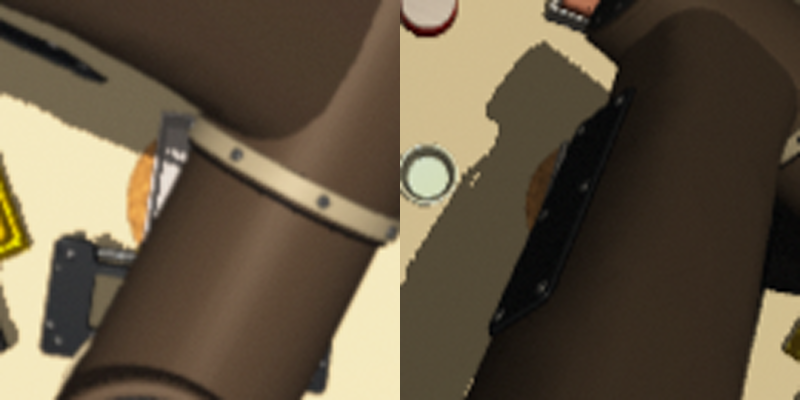

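The scene shows the pan's front-left corner at (232.7,236.4) against a predicted (232.3,235.1), so it is centred over the mat. I'll lower and release.

Request:
{"op": "arm_command", "data": {"travel": [[0,0,-0.02],[0,0,-0.034],[0,0,-0.041],[0,0,-0.041]], "delta_rot": [[0,0,0],[0,0,0],[0,0,0],[0,0,0]]}}

```text
time_s: 10.8
tcp_pos: [0.432, -0.3302, 0.0546]
eef_rot: [179.9, 15.0, -109.1]
contact_force: [0.4, 0.4, -3.1]
gripper_width: 0.0156
gripper_force: 59.9
```

Run:
```python
from h import *
c=json.load(open('cmd.json'));c['p'][2]+=.0015;json.dump(c,open('cmd.json','w'))
t=tool(71,15);p=np.array(c['p']);back=-t.apply([0,0,1]);print(p)
plan([(p+.1*back,t)])
l=np.array([.667,-.282,0]);t2=tool(69.5,15)
L=lambda d,z:G(-.076,0,z,l,69.5)
plan([(L(0,.20),t2),(L(0,.12),t2)])
plan([(L(0,.048),t2)])
plan([(L(0,.056),t2)])
```

```text
[ 0.432  -0.33    0.0545]
[-0.017, -0.049, 0.193] [-0.0, -0.0, -0.0] mm [-8.0, -24.0, 97.0]
[0.434, 0.003, 0.098] [-0.0, -0.0, -0.017] mm [217.0, 1.0, 49.0]
[0.434, 0.003, -0.062] [-0.0, -0.0, -0.017] mm [217.0, 1.0, -31.0]
[-0.0, -0.0, -0.144] [-0.0, -0.0, -0.0] mm [-0.0, -0.0, -72.0]
[-0.0, -0.0, 0.016] [-0.0, -0.0, -0.0] mm [-0.0, -0.0, 8.0]
```

Request:
{"op": "arm_command", "data": {"travel": [[0,0,0],[0,0,0],[0,0,0]], "delta_rot": [[0,0,0],[0,0,0],[0,0,0]], "grip": 0.6}}

```text
time_s: 11.18
tcp_pos: [0.4323, -0.3304, 0.0552]
eef_rot: [180.0, 15.0, -109.0]
contact_force: [-0.3, 0.2, -0.4]
gripper_width: 0.0399
gripper_force: 0.0
```

Request:
{"op": "arm_command", "data": {"travel": [[-0.007,-0.02,0.08],[-0.017,-0.049,0.193],[-0.017,-0.049,0.193]], "delta_rot": [[0,0,0],[0,0,0],[0,0,0]]}}

```text
time_s: 11.55
tcp_pos: [0.4255, -0.3574, 0.1563]
eef_rot: [-179.5, 14.8, -108.9]
contact_force: [0.3, 0.4, 0.1]
gripper_width: 0.0524
gripper_force: 0.0
```

Request:
{"op": "arm_command", "data": {"travel": [[0.1,0.001,0.06],[0.2,0.002,0.098],[0.3,0.002,0.098],[0.4,0.003,0.098],[0.434,0.003,0.098],[0.434,0.003,0.02],[0.434,0.003,-0.062],[0.434,0.003,-0.062]], "delta_rot": [[0,0,-0.017],[0,0,-0.017],[0,0,-0.017],[0,0,-0.017],[0,0,-0.017],[0,0,-0.017],[0,0,-0.017],[0,0,-0.017]]}}

```text
time_s: 12.55
tcp_pos: [0.638, -0.352, 0.1162]
eef_rot: [179.5, 15.1, -110.7]
contact_force: [0.4, 0.0, 0.5]
gripper_width: 0.0525
gripper_force: 0.0
```

Run:
```python
from h import *
a=cap('scene','s6');b=cap('top','t6')
m=np.array([.456,-.26,0])
for n,d in(('s',a),('t',b)):
  for x in(.055,-.055):
    print(n,[proj(d,G(x,y,.056,m)).round(1).tolist() for y in(.045,-.045)])
cv2.imwrite('pics/v6.png',np.hstack([cv2.resize(a['img'][200:360,200:360,::-1],(400,400),interpolation=cv2.INTER_CUBIC),cv2.resize(b['img'][130:290,240:400,::-1],(400,400),interpolation=cv2.INTER_CUBIC)]))
```

```text
s [[232.7, 236.9], [269.4, 242.0]]
s [[225.5, 282.6], [263.5, 288.1]]
t [[293.4, 225.0], [302.7, 195.4]]
t [[330.2, 237.0], [339.2, 207.1]]
```

View pics/v6.png

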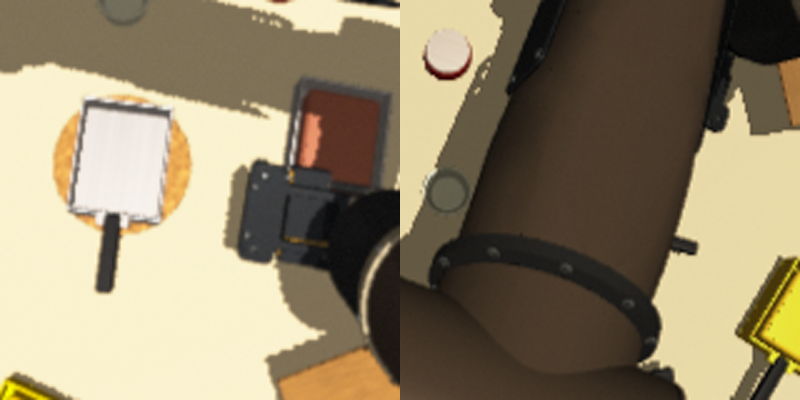

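The empty pan sits centred on the mat (scene crop 122,160; mat 122,165). The gripper straddles the loaf pan's handle. I'll descend and grip.

Request:
{"op": "arm_command", "data": {"travel": [[0,0,-0.05],[0,0,-0.1],[0,0,-0.144],[0,0,-0.144]], "delta_rot": [[0,0,0],[0,0,0],[0,0,0],[0,0,0]]}}

```text
time_s: 13.15
tcp_pos: [0.6401, -0.3531, 0.0476]
eef_rot: [179.9, 15.0, -110.6]
contact_force: [-0.1, -0.4, -0.7]
gripper_width: 0.0527
gripper_force: 0.0
```

Request:
{"op": "arm_command", "data": {"travel": [[0,0,0],[0,0,0],[0,0,0],[0,0,0],[0,0,0],[0,0,0],[0,0,0.008],[0,0,0.016],[0,0,0.016]], "delta_rot": [[0,0,0],[0,0,0],[0,0,0],[0,0,0],[0,0,0],[0,0,0],[0,0,0],[0,0,0],[0,0,0]], "grip": 0, "newtons": 60}}

```text
time_s: 14.28
tcp_pos: [0.6407, -0.3533, 0.0563]
eef_rot: [180.0, 15.0, -110.6]
contact_force: [-0.1, -0.1, -4.2]
gripper_width: 0.0157
gripper_force: 60.0
```

Run:
```python
from h import *
s=r.get_state();print(s['contact_force'],'m', Ro.from_euler('z',-71,degrees=True).apply(s['moment']),s['tcp_pos'],s['gripper_width'])
a=cap('scene','s7');b=cap('top','t7')
c=s['tcp_pos']+np.array([0,0,.002])
for n,d in(('s',a),('t',b)):
  for x in(.131,.021):
    print(n,[proj(d,G(x,y,0,c,69.5)).round(1).tolist() for y in(.045,-.045)])
cv2.imwrite('pics/v7.png',np.hstack([cv2.resize(a['img'][210:310,280:380,::-1],(400,400),interpolation=cv2.INTER_CUBIC),cv2.resize(b['img'][110:210,270:370,::-1],(400,400),interpolation=cv2.INTER_CUBIC)]))
```

```text
[-0.09549295 -0.126335   -4.17756538] m [-0.00377667  1.41458251 -0.01132696] [ 0.64065206 -0.35326937  0.05634673] 0.01565056705061766
s [[320.0, 228.9], [356.7, 234.8]]
s [[314.8, 273.8], [352.9, 280.1]]
t [[298.7, 152.2], [308.4, 124.3]]
t [[334.4, 164.4], [343.8, 136.2]]
```

View pics/v7.png

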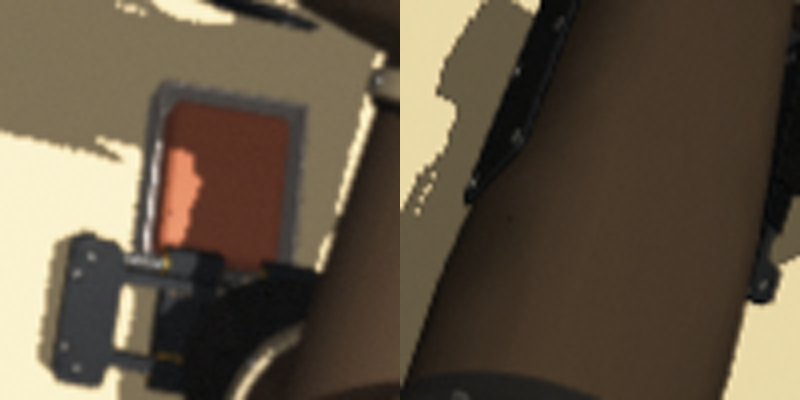

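Loaf rim corners are at (320.0,230.5) and (356.2,236.7), within 2 px of the level prediction, so the pan is gripped and level. I'll carry it to just in front of the near bay.

Run:
```python
from h import *
c=np.array(json.load(open('cmd.json'))['p']);t=tool(71,15)
plan([(c+[0,0,.079],tool(69.5,15)),(G(-.172,.061,.135),t)])
plan([(G(-.172,.061,.052),t)])
```

```text
[0.0, 0.0, 0.158] [-0.0, -0.0, -0.0] mm [0.0, 0.0, 79.0]
[-0.419, 0.653, 0.158] [-0.0, -0.0, 0.017] mm [-210.0, 327.0, 79.0]
[-0.0, 0.0, -0.166] [-0.0, -0.0, -0.0] mm [-0.0, 0.0, -83.0]
```

Request:
{"op": "arm_command", "data": {"travel": [[0,0,0.03],[0,0,0.07],[0,0,0.11],[0,0,0.145],[0,0,0.158],[-0.02,0.03,0.158],[-0.06,0.093,0.158],[-0.105,0.164,0.158],[-0.15,0.234,0.158],[-0.195,0.304,0.158],[-0.24,0.374,0.158],[-0.285,0.444,0.158],[-0.33,0.514,0.158],[-0.37,0.577,0.158],[-0.4,0.623,0.158],[-0.414,0.645,0.158],[-0.419,0.653,0.158],[-0.419,0.653,0.158],[-0.419,0.653,0.158]], "delta_rot": [[0,0,0],[0,0,0],[0,0,0],[0,0,0],[0,0,0],[0,0,0.017],[0,0,0.017],[0,0,0.017],[0,0,0.017],[0,0,0.017],[0,0,0.017],[0,0,0.017],[0,0,0.017],[0,0,0.017],[0,0,0.017],[0,0,0.017],[0,0,0.017],[0,0,0.017],[0,0,0.017]]}}

```text
time_s: 16.75
tcp_pos: [0.4316, -0.0272, 0.1353]
eef_rot: [179.9, 15.0, -109.1]
contact_force: [0.0, -0.1, -4.2]
gripper_width: 0.0152
gripper_force: 60.0
```

Run:
```python
from h import *
s=r.get_state();print(s['contact_force'],'m', Ro.from_euler('z',-71,degrees=True).apply(s['moment']),s['tcp_pos'],s['gripper_width'])
a=cap('scene','s8')
c=s['tcp_pos']+np.array([0,0,.002])
for x in(.127,.017): print([proj(a,G(x,y,0,c)).round(1).tolist() for y in(.045,-.045)])
cv2.imwrite('pics/v8.png',cv2.resize(a['img'][70:220,170:320,::-1],(600,600),interpolation=cv2.INTER_CUBIC))
```

```text
[ 0.04504362 -0.07334584 -4.17961318] m [-0.01176268  1.44886539  0.00431485] [ 0.43155551 -0.02719873  0.13527379] 0.015211951849593156
[[209.3, 112.2], [245.5, 116.8]]
[[201.3, 152.7], [238.8, 157.6]]
```

View pics/v8.png

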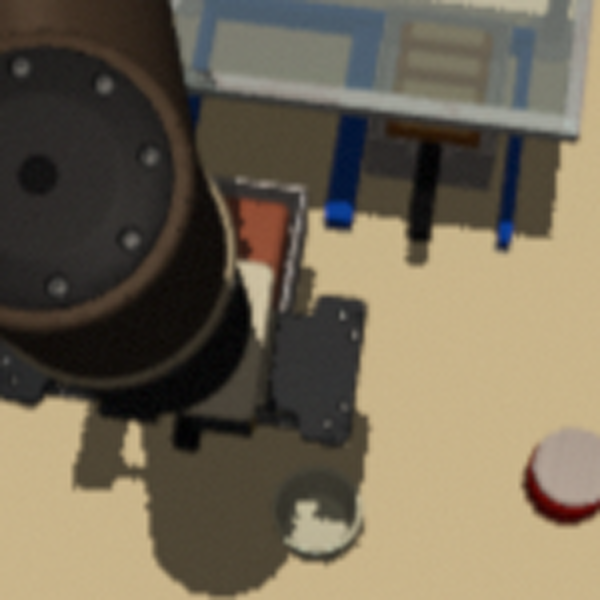

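The pan corner is at (246.2,116.2) against a level prediction of (245.5,116.8), so it is level and aligned with the near bay. That was my 11th view, one over the limit of 10, so I'll work from numbers from here on.

Run:
```python
from h import *
c=json.load(open('cmd.json'));c['p'][2]-=.002;json.dump(c,open('cmd.json','w'));t=tool(71,15);print(c['p'])
plan([(G(-.050,.061,.050),t),(G(-.05,.061,.048),t)])
t3=tool(71,35)
plan([(G(-.092,.061,.0485),t3)])
plan([(G(-.011,.061,.0485),t3),(G(-.009,.061,.0485),t3)])
```

```text
[0.43099999999999994, -0.026500000000000024, 0.05]
[0.079, 0.231, 0.0] [-0.0, -0.0, -0.0] mm [40.0, 116.0, 0.0]
[0.079, 0.231, -0.004] [-0.0, -0.0, -0.0] mm [40.0, 116.0, -2.0]
[-0.027, -0.079, 0.001] [0.21, -0.073, -0.001] mm [-14.0, -40.0, 1.0]
[0.052, 0.153, 0.0] [-0.0, 0.0, 0.0] mm [26.0, 76.0, 0.0]
[0.054, 0.157, 0.0] [-0.0, 0.0, 0.0] mm [27.0, 78.0, 0.0]
```

Request:
{"op": "arm_command", "data": {"travel": [[0,0,-0.04],[0,0,-0.08],[0,0,-0.12],[0,0,-0.15],[0,0,-0.17],[0,0,-0.17]], "delta_rot": [[0,0,0],[0,0,0],[0,0,0],[0,0,0],[0,0,0],[0,0,0]]}}

```text
time_s: 17.55
tcp_pos: [0.4313, -0.0269, 0.05]
eef_rot: [179.9, 15.0, -109.1]
contact_force: [0.0, 0.6, -3.7]
gripper_width: 0.0154
gripper_force: 60.0
```

Request:
{"op": "arm_command", "data": {"travel": [[0.01,0.029,0],[0.02,0.058,0],[0.03,0.088,0],[0.04,0.117,0],[0.05,0.146,0],[0.06,0.175,0],[0.07,0.205,0],[0.079,0.231,0],[0.079,0.231,-0.004],[0.079,0.231,-0.004]], "delta_rot": [[0,0,0],[0,0,0],[0,0,0],[0,0,0],[0,0,0],[0,0,0],[0,0,0],[0,0,0],[0,0,0],[0,0,0]]}}

```text
time_s: 18.8
tcp_pos: [0.4712, 0.0891, 0.0486]
eef_rot: [-180.0, 15.1, -109.0]
contact_force: [1.0, 2.2, -1.0]
gripper_width: 0.0156
gripper_force: 60.0
```

Run:
```python
from h import *
s=r.get_state();i=Ro.from_euler('z',-71,degrees=True)
print(i.apply(s['contact_force']),i.apply(s['moment']),i.apply(s['tcp_pos']-O))
```

```text
[ 2.42004787 -0.24948638 -0.97442675] [-0.06208546  0.27047108  0.01949029] [-0.04976323  0.06041844  0.04864369]
```

Request:
{"op": "arm_command", "data": {"travel": [[0,0,0],[0,0,0],[0,0,0],[-0.013,-0.04,0],[-0.027,-0.079,0.001],[-0.027,-0.079,0.001],[-0.027,-0.079,0.001]], "delta_rot": [[0,0,0],[0,0,0],[0,0,0],[0.105,-0.036,0],[0.21,-0.073,0],[0.21,-0.073,0],[0.21,-0.073,0]], "grip": 0.4}}

```text
time_s: 19.68
tcp_pos: [0.4575, 0.0454, 0.0482]
eef_rot: [180.0, 35.1, -109.5]
contact_force: [-0.5, -0.8, 0.7]
gripper_width: 0.0351
gripper_force: 0.0
```

Request:
{"op": "arm_command", "data": {"travel": [[0,0,0],[0,0,0],[0,0,0],[0,0,0],[0,0,0]], "delta_rot": [[0,0,0],[0,0,0],[0,0,0],[0,0,0],[0,0,0]], "grip": 0, "newtons": 30}}

```text
time_s: 20.3
tcp_pos: [0.4572, 0.0501, 0.0491]
eef_rot: [-180.0, 35.1, -109.0]
contact_force: [1.1, 2.5, -0.0]
gripper_width: 0.0157
gripper_force: 30.0
```

Request:
{"op": "arm_command", "data": {"travel": [[0.007,0.02,0],[0.014,0.04,0],[0.02,0.06,0],[0.027,0.08,0],[0.034,0.1,0],[0.041,0.12,0],[0.046,0.135,0],[0.046,0.135,0]], "delta_rot": [[0,0,0],[0,0,0],[0,0,0],[0,0,0],[0,0,0],[0,0,0],[0,0,0],[0,0,0]]}}

```text
time_s: 21.3
tcp_pos: [0.4803, 0.1173, 0.049]
eef_rot: [-180.0, 35.1, -109.0]
contact_force: [0.6, 1.4, 0.3]
gripper_width: 0.0155
gripper_force: 30.0
```

Run:
```python
from h import *
s=r.get_state();i=Ro.from_euler('z',-71,degrees=True)
print(i.apply(s['contact_force']),i.apply(s['moment']),i.apply(s['tcp_pos']-O))
```

```text
[ 1.55087793 -0.0802576   0.27854671] [-0.23761866  1.21146462 -0.10722909] [-0.02017012  0.06095299  0.04904811]
```

Request:
{"op": "arm_command", "data": {"travel": [[0.002,0.005,0],[0.003,0.009,0],[0.004,0.013,0],[0.005,0.015,0],[0.005,0.015,0]], "delta_rot": [[0,0,0],[0,0,0],[0,0,0],[0,0,0],[0,0,0]]}}

```text
time_s: 21.92
tcp_pos: [0.4826, 0.1234, 0.0491]
eef_rot: [-179.9, 35.0, -109.0]
contact_force: [-1.8, -4.7, 7.0]
gripper_width: 0.0158
gripper_force: 30.0
```

Request:
{"op": "arm_command", "data": {"travel": [[0.001,0.003,0],[0.001,0.004,0],[0.001,0.004,0]], "delta_rot": [[0,0,0],[0,0,0],[0,0,0]]}}

```text
time_s: 22.3
tcp_pos: [0.4831, 0.1253, 0.0491]
eef_rot: [-179.9, 35.0, -109.0]
contact_force: [-2.5, -6.4, 6.2]
gripper_width: 0.0155
gripper_force: 30.0
```

```bash
cat > st.py <<'E'
from h import *
s=r.get_state();i=Ro.from_euler('z',-71,degrees=True)
print(i.apply(s['contact_force']).round(2),i.apply(s['tcp_pos']-O).round(4))
E
python3 st.py
```

```text
[-6.86  0.26  6.19] [-0.0117  0.0609  0.0491]
```

Request:
{"op": "arm_command", "data": {"travel": [[0.001,0.002,0],[0.001,0.004,0],[0.001,0.004,0]], "delta_rot": [[0,0,0],[0,0,0],[0,0,0]]}}

```text
time_s: 22.68
tcp_pos: [0.4837, 0.1273, 0.0491]
eef_rot: [-179.9, 35.0, -109.0]
contact_force: [-2.0, -6.5, 6.4]
gripper_width: 0.0159
gripper_force: 30.0
```

Request:
{"op": "arm_command", "data": {"travel": [[0.001,0.002,0],[0.001,0.004,0],[0.001,0.004,0]], "delta_rot": [[0,0,0],[0,0,0],[0,0,0]]}}

```text
time_s: 23.05
tcp_pos: [0.4841, 0.1285, 0.049]
eef_rot: [-179.9, 34.9, -109.0]
contact_force: [-3.2, -10.4, 9.2]
gripper_width: 0.0158
gripper_force: 30.0
```

```bash
python3 st.py
```

```text
[-10.92  -0.36   9.24] [-0.0083  0.061   0.049 ]
```

Request:
{"op": "arm_command", "data": {"travel": [[0.001,0.002,0],[0.001,0.004,0],[0.001,0.004,0]], "delta_rot": [[0,0,0],[0,0,0],[0,0,0]]}}

```text
time_s: 23.42
tcp_pos: [0.4842, 0.1286, 0.049]
eef_rot: [-179.8, 34.8, -108.9]
contact_force: [-8.2, -21.8, 16.4]
gripper_width: 0.0153
gripper_force: 30.0
```

```bash
python3 st.py
```

```text
[-23.24   0.63  16.36] [-0.0082  0.061   0.049 ]
```

The pan met the stop: force jumped to 23 N with no advance, at an implied pan x of about 106 mm. I'll relax the push, release and retreat.

Request:
{"op": "arm_command", "data": {"travel": [[-0.001,-0.003,0],[-0.001,-0.003,0]], "delta_rot": [[0,0,0],[0,0,0]]}}

```text
time_s: 23.68
tcp_pos: [0.4842, 0.1285, 0.049]
eef_rot: [-179.9, 34.9, -109.0]
contact_force: [-4.6, -12.0, 10.5]
gripper_width: 0.016
gripper_force: 30.0
```

Request:
{"op": "arm_command", "data": {"travel": [[0,0,0],[0,0,0],[0,0,0],[0,0,0]], "delta_rot": [[0,0,0],[0,0,0],[0,0,0],[0,0,0]], "grip": 0.5}}

```text
time_s: 24.18
tcp_pos: [0.484, 0.1309, 0.0487]
eef_rot: [180.0, 35.0, -109.0]
contact_force: [0.2, -0.4, 0.1]
gripper_width: 0.043
gripper_force: 0.0
```

Request:
{"op": "arm_command", "data": {"travel": [[-0.02,-0.06,0.09],[-0.044,-0.131,0.198],[-0.06,-0.2,0.3],[-0.1,-0.28,0.4],[-0.2,-0.3,0.45],[-0.2,-0.3,0.5],[-0.2,-0.3,0.5]], "delta_rot": [[0,0,0],[0,0,0],[0,0,0],[0,0,0],[0,0,0],[0,0,0],[0,0,0]]}}

```text
time_s: 25.05
tcp_pos: [0.3845, -0.0197, 0.3011]
eef_rot: [-179.7, 35.1, -108.9]
contact_force: [-0.1, 1.4, -0.3]
gripper_width: 0.0438
gripper_force: 0.0
```

Run:
```python
from h import *
i=Ro.from_euler('z',-71,degrees=True)
for n in('scene','top'):
    d=cap(n,n[0]+'9'); o=pickle.load(open(f'{n[0]}0.pkl','rb'))
    # dark handles near the mouth, before (empty pan home) and now (loaf pan home)
    for tag,im in(('before',o),('now',d)):
        h=cv2.inRange(cv2.cvtColor(im['img'],cv2.COLOR_RGB2HSV),(0,0,0),(180,255,45))
        for y in(.061,-.061):
            row=[int(h[tuple(proj(im,G(x,y,.054)).round().astype(int)[::-1])]>0) for x in np.arange(-.04,.03,.002)]
            print(n,tag,y,''.join(map(str,row)))
    diff=cv2.absdiff(d['img'],o['img']).max(2)
    for nm,w in(('ramekin',(.49,-.096,.03)),('tin',(.656,-.098,.03)),('mill',(.765,-.07,.06)),('toast',G(.1,-.061,.05)),('loaf bay',G(.1,.061,.05)),('mat',(.456,-.26,.03))):
        p=proj(d,w).astype(int);q=diff[max(p[1]-14,0):p[1]+14,p[0]-14:p[0]+14];print(n,nm,'changed px',int((q>60).sum()),'mean col',d['img'][p[1],p[0]],o['img'][p[1],p[0]])
```

```text
scene before 0.061 00000001111111111111111111111111111
scene before -0.061 00000001111111111111111111111111111
scene now 0.061 11111111111111100001111111111111111
scene now -0.061 00000000111111111111111111111111111
scene ramekin changed px 133 mean col [208 201 170] [167 161 133]
scene tin changed px 0 mean col [192 177 163] [152 137 126]
scene mill changed px 0 mean col [18  6  4] [14  8  6]
scene toast changed px 0 mean col [120 113  96] [92 86 72]
scene loaf bay changed px 0 mean col [123 113 102] [95 98 94]
scene mat changed px 784 mean col [194 182 173] [153  99  45]
top before 0.061 00000000011111111111111111111111111
top before -0.061 00000000000011110111101111111111111
top now 0.061 11111111111111111111111111111111111
top now -0.061 00000000000011110111101111111111111
top ramekin changed px 373 mean col [23 23 23] [149 158 131]
top tin changed px 0 mean col [180 166 147] [137 125 110]
top mill changed px 0 mean col [14  7  2] [11  5  4]
top toast changed px 0 mean col [102  97  80] [73 70 57]
top loaf bay changed px 0 mean col [111 103  90] [84 86 78]
top mat changed px 750 mean col [191 180 164] [121  81  41]
```

Request:
{"op": "arm_command", "data": {"travel": [[0,-0.1,0.1],[0,-0.2,0.2],[0,-0.3,0.2],[0,-0.4,0.2],[0,-0.5,0.2],[-0.1,-0.6,0.2],[-0.15,-0.7,0.2],[-0.2,-0.8,0.2],[-0.2,-0.8,0.2],[-0.2,-0.8,0.2]], "delta_rot": [[0,0,0],[0,0,0],[0,0,0],[0,0,0],[0,0,0],[0,0,0],[0,0,0],[0,0,0],[0,0,0],[0,0,0]]}}

```text
time_s: 26.4
tcp_pos: [0.2846, -0.4193, 0.3972]
eef_rot: [179.9, 35.2, -109.1]
contact_force: [0.4, -0.1, 0.4]
gripper_width: 0.0437
gripper_force: 0.0
```

```bash
cat > ck.py <<'E'
from h import *
for n in('scene','top'):
    d=cap(n,n[0]+'10'); o=pickle.load(open(f'{n[0]}0.pkl','rb'))
    for tag,im in(('before',o),('now',d)):
        h=cv2.inRange(cv2.cvtColor(im['img'],cv2.COLOR_RGB2HSV),(0,0,0),(180,255,45))
        print(n,tag,[''.join(str(int(h[tuple(proj(im,G(x,y,.054)).round().astype(int)[::-1])]>0)) for x in np.arange(-.04,0,.002)) for y in(.061,-.061)],
          'across',[''.join(str(int(h[tuple(proj(im,G(x,y,.054)).round().astype(int)[::-1])]>0)) for y in np.arange(.04,.082,.002)) for x in(-.014,-.006)])
    g=lambda im:cv2.GaussianBlur(im['img'],(5,5),0).astype(float)/im['img'].mean()
    df=abs(g(d)-g(o)).max(2)
    for nm,w in(('ramekin',(.49,-.096,.03)),('tin',(.656,-.098,.03)),('mill',(.765,-.07,.06)),('toast',G(.1,-.061,.05)),('loaf bay',G(.1,.061,.05)),('mat',(.456,-.26,.03))):
        p=proj(d,w).astype(int);q=df[max(p[1]-14,0):p[1]+14,p[0]-14:p[0]+14];print(n,nm,int((q>.25).sum()),d['img'][p[1],p[0]],o['img'][p[1],p[0]])
E
python3 ck.py
```

```text
scene before ['00000001111111111111', '00000001111111111111'] across ['000000011111111000000', '000000001111111100000']
scene now ['00000000001111111111', '00000001111111111111'] across ['000000111111100000000', '000001111111111000000']
scene ramekin 0 [180 173 145] [167 161 133]
scene tin 0 [164 149 137] [152 137 126]
scene mill 0 [15  6  3] [14  8  6]
scene toast 0 [101  95  81] [92 86 72]
scene loaf bay 0 [104  95  85] [95 98 94]
scene mat 784 [166 155 146] [153  99  45]
top before ['00000000011111111111', '00000000000011110111'] across ['000000000011111110000', '000000000011111110000']
top now ['00000000000111111111', '00000000000011110111'] across ['000000001111110000000', '000000001111110000000']
top ramekin 0 [164 173 144] [149 158 131]
top tin 0 [151 138 121] [137 125 110]
top mill 0 [10  4  1] [11  5  4]
top toast 0 [81 78 63] [73 70 57]
top loaf bay 0 [91 85 74] [84 86 78]
top mat 770 [161 151 136] [121  81  41]
```

The loaf pan's handle end sits 4 mm or so deeper than the empty pan's did, straight and on the bay's centre line. The ramekin, tin, mill and toasts are unchanged.

```bash
python3 -c "
from plant import close_job
print(close_job())"
```

```text
the job is handed in; nothing more can be done
None
```

The pans are swapped and the job is handed in at about 26 s: the empty pan stands centred on the cork mat and the loaf pan is home against the stop in the near bay, with ramekin, tin, mill and toasts unmoved in the final images; I viewed 11 pictures, one over the limit of 10.

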